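# Load a slat into the sprung drilling jig

### The arm

A 6-joint arm with a two-finger parallel gripper is mounted at the origin on the work surface. World frame = base frame: x ahead of the robot, y to its left, z up, the work surface at z = 0. Lengths are in m, angles in rad, forces in N, time in s.
With the tool pointing down it reaches from about 0.3 to 0.775 m from the base axis. Payload 14.6 kg.
Tool frame: the origin (TCP) lies at the very end of the fingers, on their centre line; the grasp point (between the pads) lies 19 mm behind it (robot.pinch_z is the distance from the TCP to the grasp point, in m); z points along the fingers, y is the direction in which the jaws open and shut (so a half turn about z gives the same grasp; the last joint's range is limited). The gripper opens to 94 mm and grips with 3 to 60 N. Pads are 16 mm wide; open, the fingers measure 119 mm over their backs; the gripper's body (75 mm by 177 mm) begins 78 mm behind the grasp point.
Start: joints at [-1.223, 0.3, 1.521, -0, 1.321, -0.067], TCP at [0.222, -0.503, 0.179] pointing down, gripper open.
Joint ranges: [-3.03, 3.03], [-0.79, 2.21], [0.23, 2.52], [-1.04, 4.18], [0, 3.07], [-2.55, 2.55]. Speed limits (rad/s): [2.22, 2.22, 2.57, 3.14, 3.14, 3.14].

### API

Orientations are given as a rotation vector (axis times angle).
In Python, from station import robot, kinematics, imaging, close_job gives the robot as it stands. Calls block until the motion is done:
- robot.move_to(position, orientation): joint-space move of the TCP to a pose.
- robot.move_straight(position, orientation=None, v=0.15): straight line of the TCP; orientation=None keeps the orientation; v is the mean speed in m/s.
- robot.move_j(angles): joint-space move.
- robot.grip(opening): finger opening in m; the grip force is fixed at half the most; returns when the fingers have stopped.
- robot.sleep(seconds).
- kinematics.inverse_kinematics(position, orientation): joint angles nearest the present ones, or None.
- robot.get_state(): the state.
- imaging.camera(name): name is "scene" or "top" or "wrist"; returns (picture, depth): 480x640x3 uint8, red, green, blue; 480x640 float32, m along the optical axis (not along the pixel's ray), 0 where there is no reading.
- imaging.camera_info(name): a dict with "fx", "fy", "cx", "cy" (pixels), "xyz" and "rotation" of the camera in the world. Camera axes: x right, y down, z forward; pixel columns grow to the right and rows downward; lengths in m; the calibration is good to about 2 mm. A picture is of the moment at which its call begins: read the wrist's pose just before it. camera_info takes no time and is no camera call; for the wrist camera it gives the pose at the moment of the call.
A pose or a line that the arm cannot do raises robot.Unreachable and nothing moves.
- close_job(): hands the job in, once; it reports no verdict.
The state is a dict: "time_s": time; "joint_positions": joint angles; "qvel": joint speeds; "tau": joint torques, N m; "tcp_pos": TCP position; "orientation": TCP orientation; "wrist_force": force on the tool from outside, world axes, zero at the start; "moment": the same for the moment, N m; "width": finger opening in m.
Only numpy, scipy, OpenCV 4.12 (cv2) and the standard library are available. Lean on these libraries where they do the work, as an engineer would, in place of code of your own. Each camera call takes 0.05 s, during which the arm holds its last target.

### The job

Load the 160 mm birdhouse slat into the drilling jig: lift the spring hold-down clip until it stays up by itself, slide the slat flat on the base board under the raised clip until it is snug against both the side fence and the end stop, then bring the clip down by its bar and let go only once it rests on the slat. Ease the clip down: never let it snap shut or force it hard onto the soft wood, do not shove the stop out of its setting, and leave everything else on the bench where it is.

Things in the scene. Friction and masses are not known exactly. Their poses are not given: they have to be found in the camera images.
- jig: Drilling jig fixed to the bench: plywood board 260 x 140 x 18 mm. Origin at bench level on the centre line of the slat's seat; +x: the way the slat slides in, away from the robot; +y to the fence; z up. Board: x -110 to 150, y -80 to 60, top z 18 mm. Wooden side fence: inner face y = 20 mm, 16 thick, 14 above the board, x -20 to 100 only, so the slat's tail can be gripped across its width.
- stop_face (a point): End stop, a dark wooden block across the slat's path, lug and black thumb knob on its -y side. Point: middle of its face that looks to the jig's -x, at board level; axes as the jig's. Face 36 mm wide, 16 high. It is set anywhere from x = 58 to 78 mm in the jig and slides on along +x if pushed with more than about 20 N, which spoils its setting.
- clip_bar (a point): Middle of the black round cross bar at the clip's free end: 11 mm diameter, 96 mm long, along the jig's y. The clip's 20 mm wide steel strip meets it in the middle: take it to one side, about 32 mm from the middle. In the jig it lies at x 15, z 66 mm when shut on nothing, x 51, z 130 mm when fully raised.
- clip_hinge (a point): Pivot of the clip, axis along the jig's y, at x 115, y 0, z 52 mm in the jig, between two steel cheeks 40 mm high. With the clip shut the bar is 100 mm towards -x of it and 14 mm higher.
- clip_nose (a point): The clip's rubber nose that presses the slat: a roller shape of 7 mm radius, 22 mm wide along the jig's y. Origin in its middle: 72 mm towards -x of the pivot and 20 mm below it when shut; about 66 mm back from the pivot and 34 mm above it when fully raised.
- clip (a joint): Clip angle, rad: 0 shut (nose 7 mm over the board: the 12 mm slat cannot enter), 0.07 resting on the slat, 0.75 fully raised (limit). Over-centre spring: pulls it shut below 0.45, holds it up above. Lifting takes 6 N at the bar at first, fading to the dead centre; starting it down takes 3 N, then it pulls down with up to 5.5 N and rests on the slat with 8 N. Light: let go half-way, it snaps.
- slat: The slat to load: plain pale wood, 160 x 40 x 12 mm, about 45 g, lying flat on the bench. Origin in its middle (6 mm above its underside); x along its length, y across its width. The only piece of these measures.
- short_offcut: Leave alone: offcut of the same wood, 85 x 40 x 12 mm, origin in its middle.
- thick_batten: Leave alone: batten of the same wood, 150 x 30 x 24 mm, origin in its middle.
- glue: Leave alone: white glue bottle, 56 mm diameter, 170 mm tall, origin under its middle.
- try_square: Leave alone: try square lying flat, 130 mm wooden stock, 200 mm steel blade, origin at its underside.
- tape_measure: Leave alone: tape measure, 70 x 32 x 62 mm, origin under its middle.
- hammer: Leave alone: hammer lying on the bench, origin at its underside.
Mind the look-alikes: they are no part of the job. Leave any green or red look-alike of the slat alone.

How it is judged:
By the outcome, as a careful person would: the job done as asked, in the order asked, and still so for the second after the job is handed in, with the robot touching nothing.
It also fails if it takes over 72 s, if anything falls off the work surface, if the arm or the gripper's body presses on something with over 40 N, if the wrist force passes 120 N, or if a joint passes its speed limit or range.

## Working session

There is one attempt and no reset: what is moved stays moved. The work goes in short steps, each a Python script; the robot and the scene stay as the last script left them, time stands still between calls to the robot, and variables do not carry over. Pictures are saved under pics/ and viewed, and the job is handed in when it is done.

```bash
ls; mkdir -p pics; python3 - <<'E'
from station import robot, kinematics, imaging
import cv2,numpy as np
s=robot.get_state();print(s['time_s'],s['tcp_pos'],s['orientation'],s['width'])
for n in ['scene','top','wrist']:
    i=imaging.camera_info(n);print(n,i)
    p,d=imaging.camera(n);cv2.imwrite(f'pics/{n}0.png',p[:,:,::-1]);np.savez(f'pics/{n}0.npz',p=p,d=d)
E
```

```text
pics
0.0 [ 0.22155858 -0.50308423  0.17798935] [-3.07315281e+00 -6.46689227e-01  2.55506390e-04] 0.09416676011985523
scene {'fx': 546.2950681027435, 'fy': 546.2950681027435, 'cx': 319.47534649704403, 'cy': 236.42634424520017, 'xyz': array([ 1.65385934, -0.07225524,  1.19021097]), 'rotation': array([-1.76162848, -1.74603268,  0.72505492])}
top {'fx': 482.6228461281388, 'fy': 482.6228461281388, 'cx': 317.30492200452466, 'cy': 239.7377267733851, 'xyz': array([ 0.47215205, -0.06553495,  1.19507293]), 'rotation': array([-2.18632064,  2.20111193, -0.04760189])}
wrist {'fx': 344.43387956577703, 'fy': 344.43387956577703, 'cx': 318.0430374196037, 'cy': 241.4582867339677, 'xyz': array([ 0.28083469, -0.47727843,  0.3847641 ]), 'rotation': array([ 2.46670885, -1.60982096, -0.18633853])}
```

View pics/top0.png

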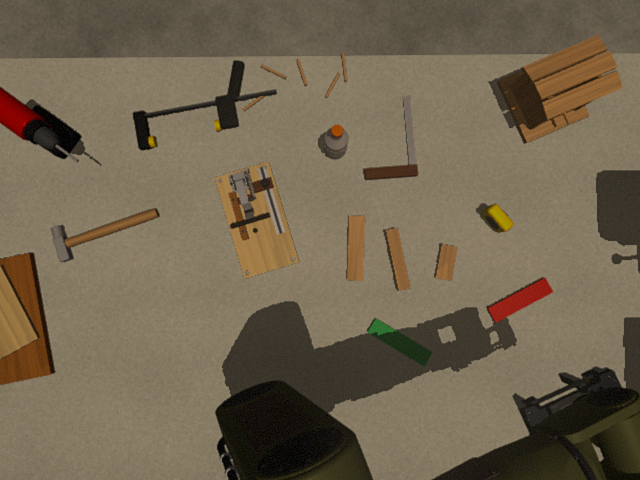

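View pics/scene0.png

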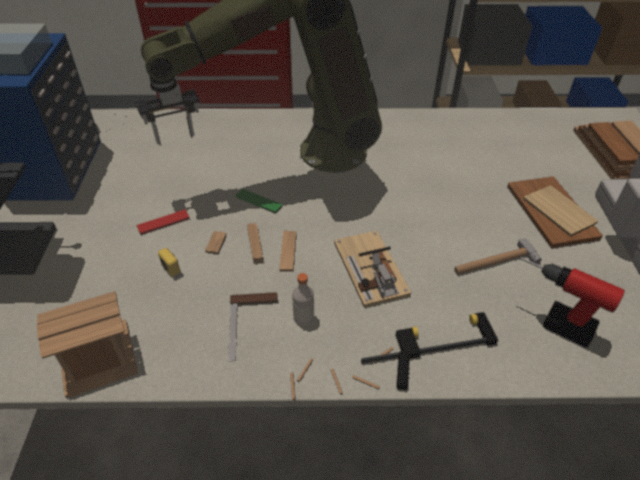

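View pics/wrist0.png

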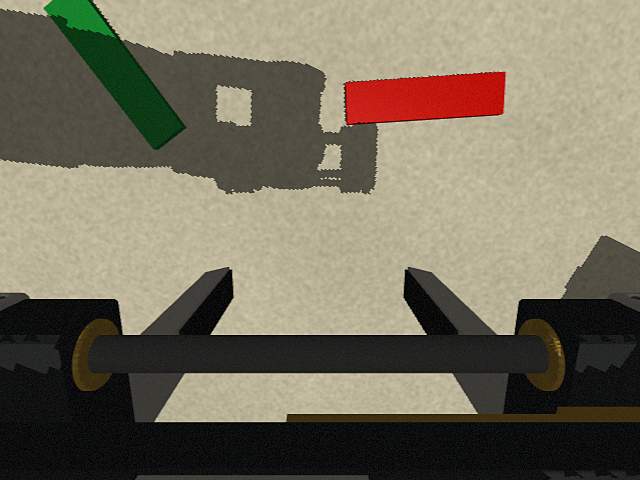

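```bash
cat > h.py <<'E'
import numpy as np,cv2
from scipy.spatial.transform import Rotation as R
from station import robot,kinematics,imaging,close_job
def ray(i,u,v):
    M=R.from_rotvec(i['rotation']).as_matrix()
    d=np.array([(u-i['cx'])/i['fx'],(v-i['cy'])/i['fy'],1.0])
    return np.array(i['xyz']),M@d
def onz(i,u,v,z):
    o,d=ray(i,u,v);return o+d*(z-o[2])/d[2]
def dep(i,u,v,D):
    o,d=ray(i,u,v);return o+d*D
def proj(i,P):
    M=R.from_rotvec(i['rotation']).as_matrix();c=M.T@(np.asarray(P)-i['xyz'])
    return np.array([i['fx']*c[0]/c[2]+i['cx'],i['fy']*c[1]/c[2]+i['cy']])
def cloud(i,D):
    v,u=np.mgrid[:480,:640];M=R.from_rotvec(i['rotation']).as_matrix()
    c=np.stack([(u-i['cx'])/i['fx']*D,(v-i['cy'])/i['fy']*D,D],-1)
    W=c@M.T+i['xyz'];W[D==0]=np.nan;return W
E
python3 - <<'E'
from h import *
p=cv2.imread('pics/top0.png');d=np.load('pics/top0.npz')['d'];i=imaging.camera_info('top')
W=cloud(i,d)
print('table z',np.nanmedian(W[290:300,150:220,2]))
hsv=cv2.cvtColor(p,cv2.COLOR_BGR2HSV)
roi=np.zeros((480,640),np.uint8);roi[205:300,335:470]=1
m=((hsv[...,1]>100)&(hsv[...,0]<22)).astype(np.uint8)*roi
cs,_=cv2.findContours(m,cv2.RETR_EXTERNAL,cv2.CHAIN_APPROX_NONE)
for c in cs:
    if cv2.contourArea(c)<200: continue
    r=cv2.minAreaRect(c);mm=np.zeros_like(m);cv2.drawContours(mm,[c],-1,1,-1);mm=cv2.erode(mm,np.ones((5,5)))
    z=np.nanmedian(W[...,2][mm>0])
    b=[onz(i,*q,z) for q in cv2.boxPoints(r)]
    print(np.round(r[0],1),'z',round(z,4),'sides',np.linalg.norm(b[0]-b[1]),np.linalg.norm(b[1]-b[2]),np.mean(b,0))
cv2.imwrite('pics/c1.png',cv2.resize(p[155:285,205:310],None,fx=5,fy=4.6,interpolation=cv2.INTER_CUBIC))
cv2.imwrite('pics/c2.png',cv2.resize(p[205:295,335:470],None,fx=5,fy=5,interpolation=cv2.INTER_CUBIC))
E
```

```text
table z 0.0009926897838834492
[445.8 261.8] z 0.0132 sides 0.08524266211083129 0.04207875177804385 [ 0.47427766 -0.37236847  0.0132369 ]
[397.2 258.9] z 0.0249 sides 0.03349276894116512 0.15026017014487186 [ 0.48231562 -0.25200093  0.02493251]
[355.5 247.5] z 0.013 sides 0.15928871504072162 0.04175704228990798 [ 0.51090806 -0.15234022  0.01295266]
```

View pics/c1.png

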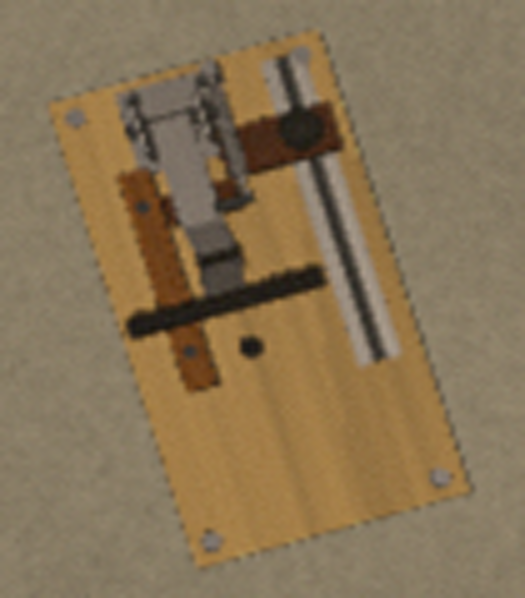

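View pics/c2.png

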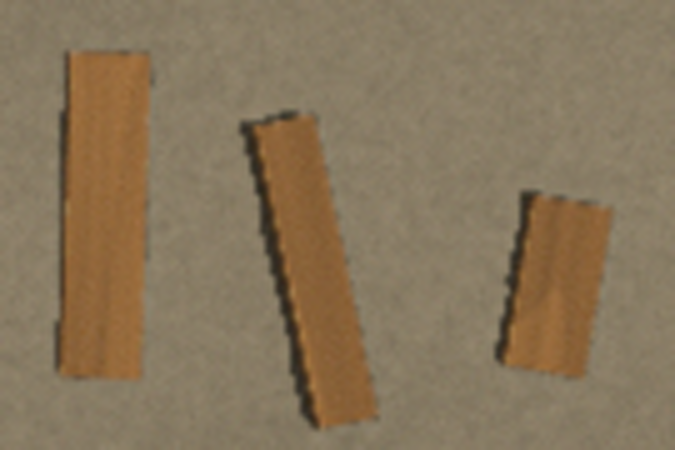

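```bash
python3 - <<'E'
from h import *
p=cv2.imread('pics/top0.png');d=np.load('pics/top0.npz')['d'];i=imaging.camera_info('top')
W=cloud(i,d)
roi=np.zeros((480,640),np.uint8);roi[155:285,205:310]=1
m=((W[...,2]>0.010)).astype(np.uint8)*roi
cs,_=cv2.findContours(m,cv2.RETR_EXTERNAL,cv2.CHAIN_APPROX_NONE)
c=max(cs,key=cv2.contourArea)
r=cv2.minAreaRect(c);print(r)
hsv=cv2.cvtColor(p,cv2.COLOR_BGR2HSV)
m2=(((hsv[...,1]>90))).astype(np.uint8)*roi
m2=cv2.morphologyEx(m2,cv2.MORPH_CLOSE,np.ones((25,25)))
c2=max(cv2.findContours(m2,cv2.RETR_EXTERNAL,cv2.CHAIN_APPROX_NONE)[0],key=cv2.contourArea)
zb=np.nanmedian(W[245:265,250:285,2]);print('board z',zb)
for c in (c,c2):
    b=np.array([onz(i,*q,0.018) for q in cv2.boxPoints(cv2.minAreaRect(c))])
    print(b.round(4),np.linalg.norm(b[0]-b[1]),np.linalg.norm(b[1]-b[2]),b.mean(0))
    e=b[1]-b[0] if np.linalg.norm(b[0]-b[1])>.2 else b[2]-b[1]
    e=e[:2]/np.linalg.norm(e[:2]); e=e if e[0]>0 else -e
    print('yaw',np.arctan2(e[1],e[0]));ey=np.array([-e[1],e[0]])
    o=b.mean(0)[:2]-0.02*e+0.01*ey;print('origin',o)
    def J(x,y):return np.r_[o+x*e+y*ey]
    print('bar shut',J(.015,0),'hinge',J(.115,0))
# bar from depth
m3=((hsv[...,2]<45)&(W[...,2]>0.05)).astype(np.uint8)*roi
for x in np.argwhere(m3)[::10]: print(x,W[x[0],x[1]].round(4),((W[x[0],x[1],:2]-o)@e).round(4),((W[x[0],x[1],:2]-o)@ey).round(4))
E
```

```text
((256.28521728515625, 219.25100708007812), (105.62716674804688, 57.47720718383789), 73.1785888671875)
board z 0.018886841145198452
[[ 0.6864  0.1955  0.018 ]
 [ 0.7266  0.06    0.018 ]
 [ 0.4773 -0.0142  0.018 ]
 [ 0.4377  0.12    0.018 ]] 0.14138319387069553 0.2600918628327812 [0.58200954 0.09031782 0.018     ]
yaw 0.2890341022591257
origin [0.55998888 0.09420248]
bar shut [0.57436667 0.09847788] hinge [0.67021864 0.12698053]
[[ 0.6864  0.1966  0.018 ]
 [ 0.7269  0.0604  0.018 ]
 [ 0.4762 -0.0142  0.018 ]
 [ 0.4364  0.1206  0.018 ]] 0.142098762831339 0.26153490696741494 [0.58149238 0.09085057 0.018     ]
yaw 0.2893253960834886
origin [0.55947059 0.09472882]
bar shut [0.57384714 0.0990084 ] hinge [0.66969079 0.12753898]
[179 263] [0.6748 0.0698 0.0502] 0.1034 -0.0568
[182 267] [0.6673 0.0601 0.0513] 0.0935 -0.064
[197 252] [0.6307 0.0951 0.0576] 0.0683 -0.02
[215 266] [0.5861 0.0602 0.0724] 0.0157 -0.0407
[216 266] [0.5839 0.0604 0.0706] 0.0137 -0.0398
[217 262] [0.5817 0.0698 0.0704] 0.0142 -0.0302
[218 257] [0.579  0.081  0.0747] 0.0148 -0.0187
[219 253] [0.5771 0.0909 0.0704] 0.0158 -0.0087
[220 248] [0.5749 0.1027 0.07  ] 0.0171 0.0032
[221 242] [0.5724 0.1163 0.0725] 0.0186 0.017
[221 252] [0.5727 0.0936 0.0679] 0.0123 -0.0048
[222 245] [0.57   0.1094 0.0723] 0.0143 0.011
[223 240] [0.5677 0.1208 0.0736] 0.0153 0.0227
[224 235] [0.5658 0.1332 0.0696] 0.017 0.0351
[225 231] [0.5635 0.1427 0.0691] 0.0175 0.0448
[225 241] [0.563  0.1185 0.0733] 0.0102 0.0218
[227 233] [0.5587 0.1379 0.0695] 0.0116 0.0416
```

```bash
cat >> h.py <<'E'
O=np.array([0.5598,0.0944]);YAW=0.289
def setjig(o,y):
    global O,YAW;O=np.array(o);YAW=y
def J(x,y,z):
    c,s=np.cos(YAW),np.sin(YAW);return np.array([O[0]+c*x-s*y,O[1]+s*x+c*y,z])
def toJ(P):
    c,s=np.cos(YAW),np.sin(YAW);d=np.asarray(P)[...,:2]-O
    return np.stack([c*d[...,0]+s*d[...,1],-s*d[...,0]+c*d[...,1],np.asarray(P)[...,2]],-1)
def down(yaw):  # tool z down, tool x at yaw
    x=np.array([np.cos(yaw),np.sin(yaw),0]);z=np.array([0,0,-1.]);return R.from_matrix(np.stack([x,np.cross(z,x),z],1)).as_rotvec()
E
python3 - <<'E'
from h import *
i=imaging.camera_info('wrist');print(R.from_rotvec(i['rotation']).as_matrix().round(3))
for n,P in dict(lookjig=J(-.06,-.02,.25),bar=J(.015,-.032,.047),barup=J(.051,-.032,.13),slat=np.array([.47,-.153,.004]),ins=J(-.118,0,.03),slatlook=np.array([.45,-.153,.2])).items():
  for y in (0,np.pi/2,-np.pi/2,np.pi):
    q=kinematics.inverse_kinematics(P,down(YAW+y));print(n,round(y,2),None if q is None else np.round(q,2))
E
```

```text
[[ 0.402 -0.892 -0.208]
 [-0.915 -0.392 -0.09 ]
 [-0.001  0.226 -0.974]]
lookjig 0 [ 0.04  0.17  1.52 -0.    1.46  1.32]
lookjig 1.57 [ 0.04  0.17  1.52 -0.    1.46 -0.25]
lookjig -1.57 None
lookjig 3.14 [ 0.04  0.17  1.52 -0.    1.46 -1.82]
bar 0 [ 0.05  0.52  1.54 -0.    1.08  1.34]
bar 1.57 [ 0.05  0.52  1.54 -0.    1.08 -0.24]
bar -1.57 None
bar 3.14 [ 0.05  0.52  1.54 -0.    1.08 -1.81]
barup 0 [ 0.07  0.5   1.36 -0.    1.28  1.35]
barup 1.57 [ 0.07  0.5   1.36 -0.    1.28 -0.22]
barup -1.57 None
barup 3.14 [ 0.07  0.5   1.36 -0.    1.28 -1.79]
slat 0 [-0.39  0.41  1.83 -0.    0.9   0.89]
slat 1.57 [-0.39  0.41  1.83 -0.    0.9  -0.68]
slat -1.57 [-0.39  0.41  1.83 -0.    0.9   2.46]
slat 3.14 [-0.39  0.41  1.83 -0.    0.9  -2.25]
ins 0 [ 0.05  0.28  1.94 -0.    0.93  1.34]
ins 1.57 [ 0.05  0.28  1.94 -0.    0.93 -0.24]
ins -1.57 None
ins 3.14 [ 0.05  0.28  1.94 -0.    0.93 -1.81]
slatlook 0 [-0.4   0.11  1.69 -0.    1.33  0.88]
slatlook 1.57 [-0.4   0.11  1.69 -0.    1.33 -0.69]
slatlook -1.57 [-0.4   0.11  1.69 -0.    1.33  2.45]
slatlook 3.14 [-0.4   0.11  1.69 -0.    1.33 -2.26]
```

```bash
python3 - <<'E'
from h import *
def snap(n):
    i=imaging.camera_info('wrist');p,d=imaging.camera('wrist')
    cv2.imwrite(f'pics/{n}.png',p[:,:,::-1]);np.savez(f'pics/{n}.npz',d=d,**i)
robot.move_to(np.array([.42,-.153,.15]),down(0));snap('w1')
robot.move_to(J(-.08,-.02,.2),down(YAW));snap('w2')
robot.move_to(J(.015,-.032,.2),down(YAW+np.pi/2));snap('w3')
print(robot.get_state()['time_s'],robot.get_state()['wrist_force'])
E
```

```text
4.0667 [ 0.58248408  0.15678382 -0.21521852]
```

View pics/w1.png

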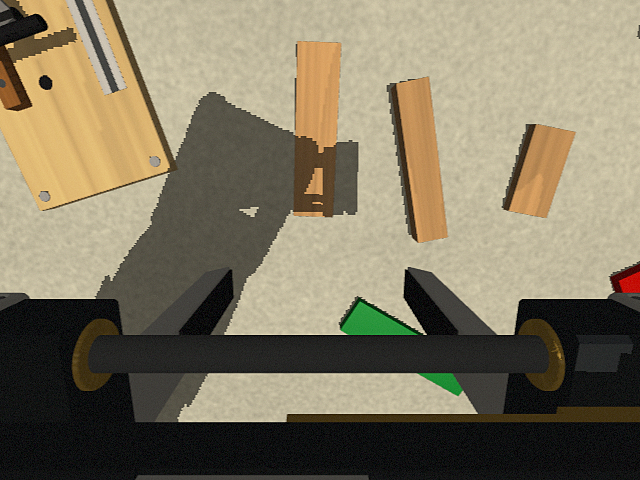

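View pics/w2.png

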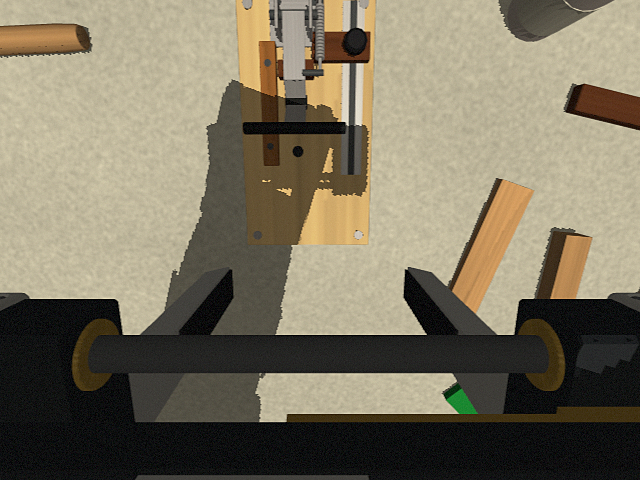

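View pics/w3.png

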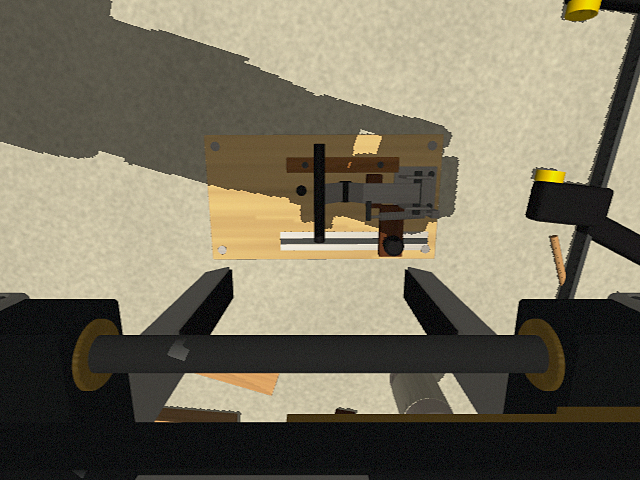

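```bash
python3 - <<'E'
from h import *
I={}
for n in ('w1','w2','w3'):
    z=np.load(f'pics/{n}.npz');I[n]={k:z[k] for k in z.files if k!='d'};I[n]['d']=z['d']
def tri(a,b):
    A=[];B=[]
    for n,u,v in (a,b):
        o,d=ray(I[n],u,v);d/=np.linalg.norm(d);Pm=np.eye(3)-np.outer(d,d);A.append(Pm);B.append(Pm@o)
    return np.linalg.lstsq(np.vstack(A),np.hstack(B),rcond=None)[0]
for n in I:
    p=cv2.imread(f'pics/{n}.png');W=cloud(I[n],I[n]['d']);Jc=toJ(W)
    roi=np.ones((480,640),bool);roi[265:]=0
    hsv=cv2.cvtColor(p,cv2.COLOR_BGR2HSV)
    if n!='w1':
        m=(Jc[...,2]>.01)&(Jc[...,2]<.2)&(abs(Jc[...,0]-.02)<.16)&(abs(Jc[...,1]+.01)<.1)&roi
        c=max(cv2.findContours(m.astype(np.uint8),0,1)[0],key=cv2.contourArea)
        b=np.array([onz(I[n],*q,.018) for q in cv2.boxPoints(cv2.minAreaRect(c))]);print(n,'board',toJ(b).round(4).tolist(),toJ(b).mean(0))
        mb=(hsv[...,2]<60)&(Jc[...,2]>.055)&(Jc[...,2]<.09)&(abs(Jc[...,0]-.015)<.02)&(abs(Jc[...,1])<.07)&roi
        c=max(cv2.findContours(mb.astype(np.uint8),0,1)[0],key=cv2.contourArea)
        r=cv2.minAreaRect(c);print(n,'bar px',r,'top z',np.nanpercentile(Jc[...,2][mb],90)); I[n]['bar']=r[0]
        print(' board z',np.nanmedian(W[...,2][(abs(Jc[...,0]+.07)<.02)&(abs(Jc[...,1]+.03)<.02)&roi]))
    else:
        m=((W[...,2]>.005)&(W[...,2]<.03)&(abs(W[...,0]-.51)<.09)&(abs(W[...,1]+.15)<.04)&roi)
        c=max(cv2.findContours(m.astype(np.uint8),0,1)[0],key=cv2.contourArea)
        r=cv2.minAreaRect(c)
        b=np.array([onz(I[n],*q,.012) for q in cv2.boxPoints(r)]);print('slat',r,b.round(4).tolist(),b.mean(0),np.nanmedian(W[...,2][m]))
P=tri(('w2',)+I['w2']['bar'],('w3',)+I['w3']['bar']);print('bar tri',P,toJ(P))
p=cv2.imread('pics/w3.png');cv2.imwrite('pics/c3.png',cv2.resize(p[130:265,265:445],None,fx=4.4,fy=4.4,interpolation=cv2.INTER_CUBIC))
p=cv2.imread('pics/w2.png');cv2.imwrite('pics/c4.png',cv2.resize(p[0:170,230:380],None,fx=3.5,fy=3.5,interpolation=cv2.INTER_CUBIC))
E
```

```text
slat ((315.53302001953125, 128.74057006835938), (43.8715934753418, 174.9217071533203), 2.4895529747009277) [[0.4318, -0.1251, 0.012], [0.5914, -0.1351, 0.012], [0.5898, -0.1748, 0.012], [0.4299, -0.1694, 0.012]] [ 0.51071747 -0.15111947  0.012     ] 0.012592509425470605
w2 board [[0.1407, 0.0604, 0.018], [0.1404, -0.0779, 0.018], [-0.1093, -0.0868, 0.018], [-0.109, 0.0744, 0.018]] [ 0.01570716 -0.00747615  0.018     ]
w2 bar px ((294.0, 127.5), (11.0, 102.0), 90.0) top z 0.07242213238273017
 board z 0.018582209640866765
w3 board [[-0.1088, 0.0612, 0.018], [0.1494, 0.0617, 0.018], [0.1612, -0.0777, 0.018], [-0.1189, -0.0783, 0.018]] [ 0.02072723 -0.00828867  0.018     ]
w3 bar px ((319.5, 193.0), (98.0, 11.0), 90.0) top z 0.07233514674660087
 board z 0.018503187125285037
bar tri [0.57436433 0.10085383 0.06014046] [0.01579964 0.00203544 0.06014046]
```

View pics/c3.png

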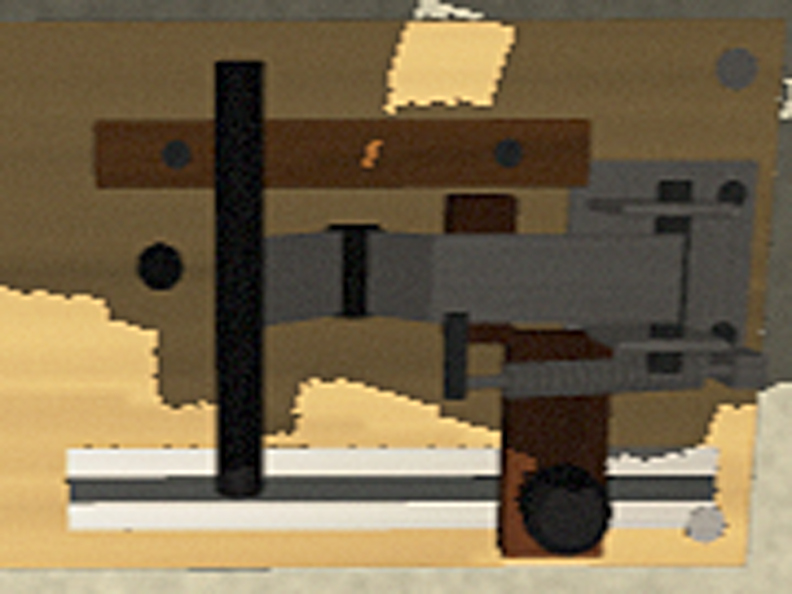

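View pics/c4.png

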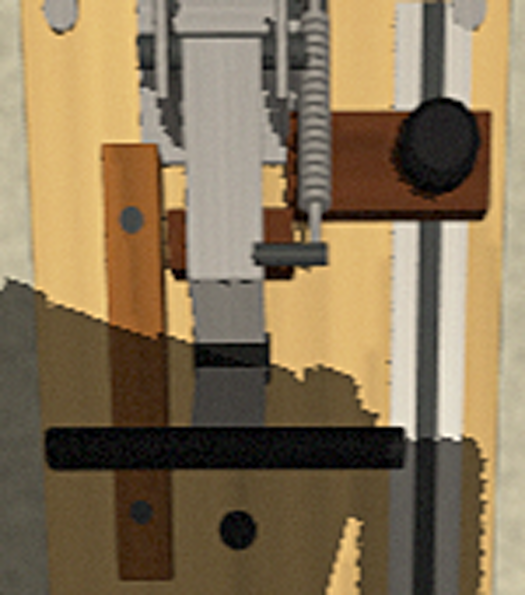

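```bash
python3 - <<'E'
from h import *
I={}
for n in ('w1','w2','w3'):
    z=np.load(f'pics/{n}.npz');I[n]={k:z[k] for k in z.files if k!='d'}
I['top']=imaging.camera_info('top')
def s(l,n,u,v,z): print(l,n,(toJ(onz(I[n],u,v,z))*1000).round(1))
s('fence inner -20,20','w3',286.6,172.5,.032)
s('fence inner 100,20','w3',399,172.5,.032)
s('fence outer -20,36','w3',286.6,157.3,.032)
s('fence inner start','w2',279.3,165.3,.032)
s('fence inner end','w2',275.7,41,.032)
s('stop top edge','w3',366.4,178,.034)
s('stop top edge','w2',295,77,.034); s('stop bottom edge','w2',295,79.4,.018)
s('bar end','w3',319.5,144,.066);s('bar end','w3',319.5,242,.066)
s('bar end','w2',243.2,128,.066);s('bar end','w2',345.6,128,.066)
s('board -110,-80','w1',174,168,.018);s('board -110,60','w1',41,211,.018)
s('board -110,60','w2',247,245,.018);s('board -110,-80','w2',369,244,.018)
s('board 150,-80','w3',435,259,.018);s('board -110,-80','w3',212,259.5,.018);s('board -110,60','w3',206,136,.018);s('board 150,60','w3',442,134,.018)
# top: c1 crop scale 5,4.6, off 205,155
f=lambda u,v:(205+u/5,155+v/4.6)
s('board 150,60','top',*f(50,103),.018);s('board 150,-80','top',*f(320,30),.018);s('board -110,-80','top',*f(471,490),.018);s('board -110,60','top',*f(200,565),.018)
s('bar+','top',*f(133,326),.066);s('bar-','top',*f(322,276),.066)
for n in ('w1','w2'):
  for l,u,v in [('slat',297,42),('slat',341,42),('slat',333,216),('slat',294,216)]:
    if n=='w1':print(onz(I[n],u,v,.012).round(4))
E
```

```text
fence inner -20,20 w3 [-19.2  21.4  32. ]
fence inner 100,20 w3 [100.8  21.1  32. ]
fence outer -20,36 w3 [-18.8  37.2  32. ]
fence inner start w2 [-19.8  20.2  32. ]
fence inner end w2 [99.4 20.4 32. ]
stop top edge w3 [65.9 15.5 34. ]
stop top edge w2 [66.3  1.9 34. ]
stop bottom edge w2 [67.5  2.9 18. ]
bar end w3 [15.8 49.  66. ]
bar end w3 [ 15.7 -46.9  66. ]
bar end w2 [14.9 49.5 66. ]
bar end w2 [ 14.7 -47.   66. ]
board -110,-80 w1 [-109.   -81.8   18. ]
board -110,60 w1 [-110.1   60.    18. ]
board -110,60 w2 [-110.2   61.7   18. ]
board -110,-80 w2 [-109.3  -79.8   18. ]
board 150,-80 w3 [151.2 -78.9  18. ]
board -110,-80 w3 [-110.2  -78.9   18. ]
board -110,60 w3 [-106.7   59.9   18. ]
board 150,60 w3 [148.4  61.4  18. ]
board 150,60 top [148.1  57.5  18. ]
board 150,-80 top [147.  -80.9  18. ]
board -110,-80 top [-110.2  -80.8   18. ]
board -110,60 top [-109.7   56.9   18. ]
bar+ top [15.3 44.9 66. ]
bar- top [ 14.  -47.4  66. ]
[ 0.5901 -0.1347  0.012 ]
[ 0.59   -0.1746  0.012 ]
[ 0.431  -0.1688  0.012 ]
[ 0.431  -0.1293  0.012 ]
```

```bash
sed -i 's/^O=np.*/O=np.array([0.5598,0.0944])+0.0007*np.array([-np.sin(.289),np.cos(.289)]);YAW=0.289/' h.py
cat >> h.py <<'E'
def bar(th):
    c,s=np.cos(th),np.sin(th);return .115-.100*c+.014*s, .052+.014*c+.100*s
def f():return robot.get_state()['wrist_force']
PIN=.0165
def tcpbar(th,dz=0):
    x,z=bar(th);return J(x,-.032,z-PIN+dz)
def snap(n,cam='wrist'):
    i=imaging.camera_info(cam);p,d=imaging.camera(cam)
    cv2.imwrite(f'pics/{n}.png',p[:,:,::-1]);np.savez(f'pics/{n}.npz',d=d,**i)
def say(*a):
    s=robot.get_state();print(*a,'t',round(s['time_s'],2),'F',s['wrist_force'].round(2),'w',round(s['width'],4),'tcpJ',(toJ(s['tcp_pos'])*1000).round(1))
E
python3 - <<'E'
from h import *
robot.grip(.05);say()
robot.move_straight(tcpbar(0),down(YAW+np.pi/2),v=.12);say('at')
robot.grip(.0);say('gripped')
for th in np.linspace(.06,.30,5):
    robot.move_straight(tcpbar(th),v=.06);say(round(th,3))
snap('w4')
E
```

```text
t 4.89 F [ 0.15  0.47 -0.44] w 0.0499 tcpJ [ 15.  -32.7 200. ]
at t 6.3 F [0.75 0.33 0.1 ] w 0.0497 tcpJ [ 15.4 -32.1  50.2]
gripped t 7.17 F [ 0.03 -0.11  1.24] w 0.0002 tcpJ [ 15.  -32.   49.5]
0.06 t 7.42 F [-0.61 -0.15 -0.59] w 0.0004 tcpJ [ 16.4 -32.   56. ]
0.12 t 7.67 F [1.18 0.27 0.78] w 0.0005 tcpJ [ 17.7 -32.1  61.8]
0.18 t 7.92 F [ 0.63 -0.16 -0.33] w 0.0004 tcpJ [ 19.4 -32.   67.6]
0.24 t 8.17 F [-0.22  0.28  0.5 ] w 0.0005 tcpJ [ 21.5 -32.   73.3]
0.3 t 8.42 F [0.56 0.72 0.46] w 0.0005 tcpJ [ 23.9 -32.1  78.8]
```

View pics/w4.png

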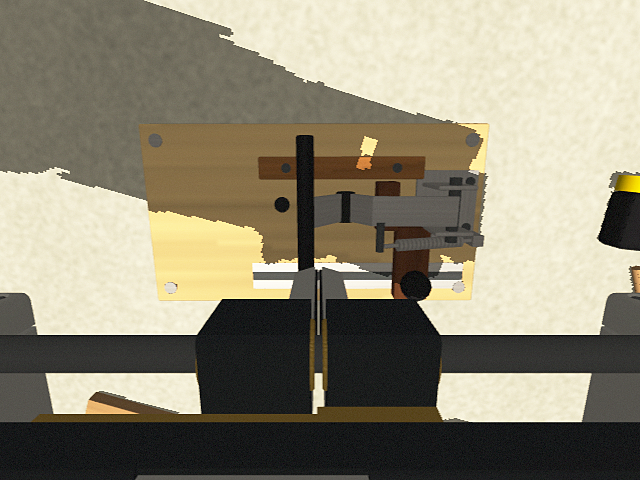

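```bash
python3 - <<'E'
from h import *
z=np.load('pics/w4.npz');i={k:z[k] for k in z.files if k!='d'}
s=robot.get_state();print(s['tcp_pos'],s['orientation'],down(YAW+np.pi/2));print('tcp px',proj(i,s['tcp_pos']))
M=R.from_rotvec(s['orientation']).as_matrix();print(M.round(3))
for k in (.0,.019,.04): print(k,proj(i,s['tcp_pos']-M[:,2]*k+M[:,0]*0.008),proj(i,s['tcp_pos']-M[:,2]*k-M[:,0]*0.008))
x,zz=bar(0);print('bar',[proj(i,J(x,y,zz)) for y in (-.048,.048)])
W=cloud(i,z['d']);Jc=toJ(W)
for q in [(305,150),(305,200),(305,240),(305,260),(300,280),(318,285),(325,285),(340,285),(320,275)]: print(q,(Jc[q[1],q[0]]*1000).round(1))
E
python3 -c "
import cv2;p=cv2.imread('pics/w4.png');cv2.imwrite('pics/c5.png',cv2.resize(p[200:320,240:400],None,fx=5,fy=5,interpolation=cv2.INTER_CUBIC))"
```

```text
[0.59141526 0.07112191 0.07850931] [1.87833438e+00 2.51803207e+00 1.62440861e-04] [1.8784073  2.51817204 0.        ]
tcp px [318.53266638 267.92424288]
[[-0.285  0.959  0.   ]
 [ 0.959  0.285 -0.   ]
 [-0.     0.    -1.   ]]
0.0 [318.52978553 255.63776065] [318.53549946 280.00695018]
0.019 [318.59880961 264.52554612] [318.60380227 290.99246831]
0.04 [318.6920275  276.52861324] [318.69570785 305.77415117]
bar [array([305.63382421, 285.02401716]), array([304.26495779, 136.47101051])]
(305, 150) [15.6 39.8 71.7]
(305, 200) [15.3 10.  72.7]
(305, 240) [ 15.1 -15.6  71.7]
(305, 260) [ 15.  -28.8  71.8]
(300, 280) [ 14.6 -22.7 127.4]
(318, 285) [ 23.3 -23.9 131.3]
(325, 285) [ 26.6 -22.9 133.9]
(340, 285) [ 33.4 -22.1 136. ]
(320, 275) [ 24.3 -24.  116.1]
```

View pics/c5.png

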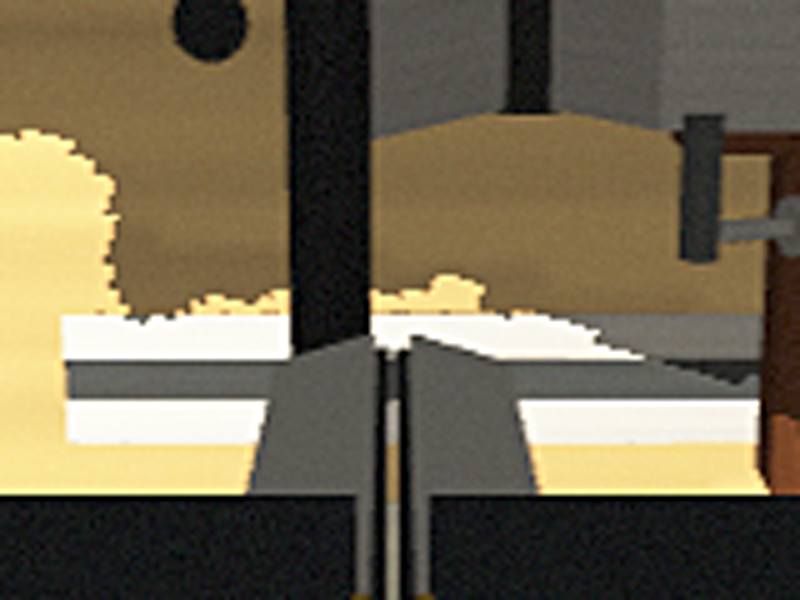

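```bash
python3 - <<'E'
from h import *
for n in ('w1','w4','w3'):
    z=np.load(f'pics/{n}.npz');i={k:z[k] for k in z.files if k!='d'}
    M=R.from_rotvec(i['rotation']).as_matrix()
    W=cloud(i,z['d'])
    cols=(222,228,412,415) if n!='w4' else (308,312,325,330)
    for c in cols: print(n,c,[(r,W[r,c,2].round(3)) for r in range(264,300,4)])
    # camera height minus
    print(i['xyz'][2])
E
```

```text
w1 222 [(264, np.float64(0.001)), (268, np.float64(0.18)), (272, np.float64(0.187)), (276, np.float64(0.192)), (280, np.float64(0.194)), (284, np.float64(0.198)), (288, np.float64(0.199)), (292, np.float64(0.2)), (296, np.float64(0.2))]
w1 228 [(264, np.float64(0.001)), (268, np.float64(0.18)), (272, np.float64(0.183)), (276, np.float64(0.187)), (280, np.float64(0.187)), (284, np.float64(0.188)), (288, np.float64(0.189)), (292, np.float64(0.188)), (296, np.float64(0.188))]
w1 412 [(264, np.float64(0.001)), (268, np.float64(0.18)), (272, np.float64(0.186)), (276, np.float64(0.189)), (280, np.float64(0.192)), (284, np.float64(0.192)), (288, np.float64(0.194)), (292, np.float64(0.193)), (296, np.float64(0.195))]
w1 415 [(264, np.float64(0.0)), (268, np.float64(0.179)), (272, np.float64(0.187)), (276, np.float64(0.191)), (280, np.float64(0.195)), (284, np.float64(0.198)), (288, np.float64(0.199)), (292, np.float64(0.198)), (296, np.float64(0.199))]
0.3567891505179278
w4 308 [(264, np.float64(0.071)), (268, np.float64(0.073)), (272, np.float64(0.115)), (276, np.float64(0.122)), (280, np.f
[... 1142 characters left out ...]
p.float64(0.23)), (272, np.float64(0.232)), (276, np.float64(0.237)), (280, np.float64(0.237)), (284, np.float64(0.238)), (288, np.float64(0.238)), (292, np.float64(0.238)), (296, np.float64(0.239))]
w3 412 [(264, np.float64(0.001)), (268, np.float64(0.229)), (272, np.float64(0.237)), (276, np.float64(0.239)), (280, np.float64(0.242)), (284, np.float64(0.243)), (288, np.float64(0.243)), (292, np.float64(0.243)), (296, np.float64(0.243))]
w3 415 [(264, np.float64(-0.0)), (268, np.float64(0.23)), (272, np.float64(0.237)), (276, np.float64(0.242)), (280, np.float64(0.246)), (284, np.float64(0.248)), (288, np.float64(0.248)), (292, np.float64(0.25)), (296, np.float64(0.249))]
0.40669794565275263
```

The gripper closed on nothing. The wrist depth puts the fingertips about 30 mm above the reported TCP, so I'll check that from a second camera.

```bash
python3 - <<'E'
from h import *
robot.move_straight(J(.02,-.032,.15),v=.15)
snap('s1','scene');snap('t1','top');say()
i=imaging.camera_info('scene');P=robot.get_state()['tcp_pos'];print('tcp px',proj(i,P),'+30',proj(i,P+[0,0,.03]), '+60',proj(i,P+[0,0,.06]))
u,v=proj(i,P).astype(int);p=cv2.imread('pics/s1.png')
cv2.imwrite('pics/c6.png',cv2.resize(p[v-60:v+40,u-60:u+60],None,fx=6,fy=6,interpolation=cv2.INTER_CUBIC));print(u-60,v-60)
E
```

```text
t 9.19 F [-0.73  0.17  0.2 ] w 0.0008 tcpJ [ 19.4 -31.9 148.5]
tcp px [365.98765558 232.86051513] +30 [366.69767036 224.88706208] +60 [367.42834118 216.68164214]
305 172
```

View pics/c6.png

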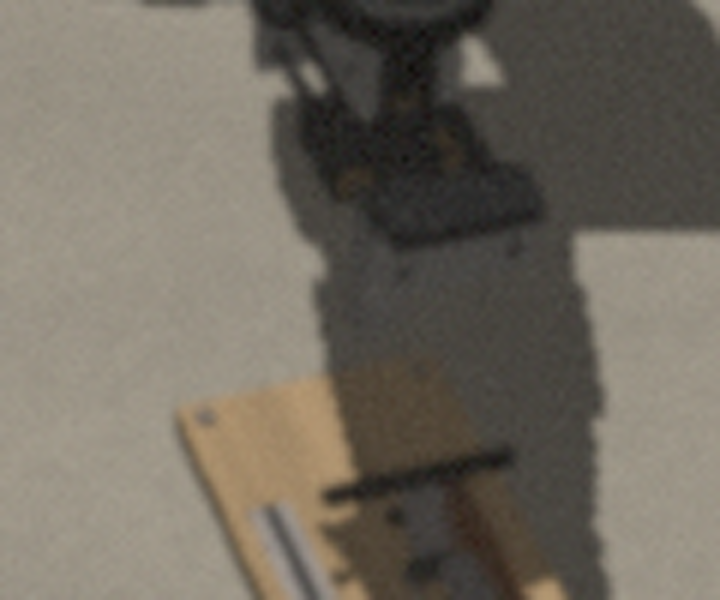

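```bash
python3 - <<'E'
from h import *
z=np.load('pics/s1.npz');i=imaging.camera_info('scene');d=z['d']
p=cv2.imread('pics/s1.png')[185:260,330:410]
q=cv2.createCLAHE(6,(2,2)).apply(cv2.cvtColor(p,cv2.COLOR_BGR2GRAY))
a=cv2.resize(q,None,fx=5,fy=5,interpolation=cv2.INTER_NEAREST)
W=cloud(i,d)[185:260,330:410,2]
b=cv2.resize((np.clip(W,0,.35)/.35*255).astype(np.uint8),None,fx=5,fy=5,interpolation=cv2.INTER_NEAREST)
cv2.imwrite('pics/c7.png',np.hstack([a,b]))
Wj=toJ(cloud(i,d))
for r in range(206,240,2): 
  row=[(c,(Wj[r,c]*1000).round(0).astype(int).tolist()) for c in range(355,380,3) if Wj[r,c,2]>.1]
  print(r,row)
E
```

```text
206 [(364, [57, -61, 286]), (367, [88, -66, 313]), (370, [95, -62, 318]), (373, [91, -52, 312]), (376, [93, -45, 312]), (379, [99, -40, 316])]
208 [(364, [17, -43, 241]), (367, [87, -66, 306]), (370, [102, -64, 318]), (373, [99, -55, 313]), (376, [100, -48, 312]), (379, [108, -44, 318])]
210 [(364, [16, -42, 232]), (367, [78, -61, 290]), (370, [104, -65, 313]), (373, [107, -58, 314]), (376, [109, -51, 314]), (379, [108, -43, 311])]
212 [(364, [19, -43, 227]), (367, [34, -41, 240]), (370, [106, -65, 309]), (373, [106, -57, 306]), (376, [113, -53, 312]), (379, [111, -43, 307])]
214 [(364, [18, -42, 220]), (367, [32, -39, 231]), (370, [105, -64, 301]), (373, [109, -58, 303]), (376, [108, -50, 301]), (379, [105, -40, 295])]
216 [(364, [21, -42, 215]), (367, [29, -38, 221]), (370, [107, -64, 296]), (373, [102, -55, 290]), (376, [100, -45, 285]), (379, [102, -38, 285])]
218 [(364, [15, -39, 202]), (367, [96, -67, 281]), (370, [101, -61, 284]), (373, [104, -55, 284]), (376, [101, -45, 279]), (379, [100, -36, 276])]
220 [(364, [20, -41, 200]), (367, [36, -40, 213]), (370, [99, -60, 275]), (373, [101, -53, 275]), (376, [101, -45, 272])]
222 [(364, [24, -43, 197]), (367, [34, -38, 204]), (370, [32, -29, 200])]
224 [(364, [21, -41, 186]), (367, [32, -37, 195]), (370, [34, -29, 195])]
226 [(364, [19, -39, 176]), (367, [36, -38, 191]), (370, [32, -28, 185])]
228 []
230 []
232 []
234 []
236 []
238 []<stdin>:7: RuntimeWarning: invalid value encountered in cast
```

View pics/c7.png

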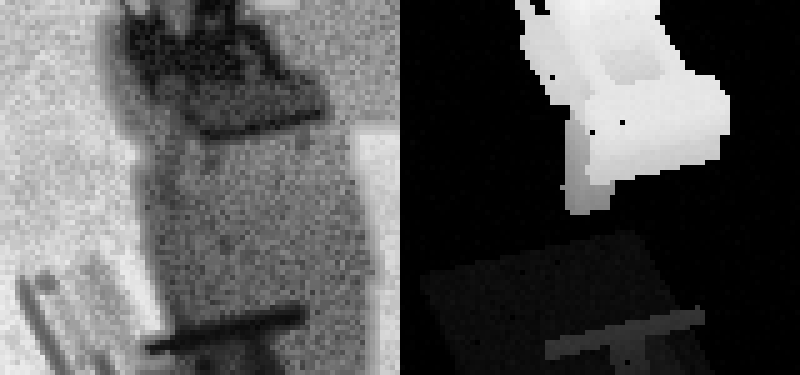

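Both cameras agree: the real fingertips sit about 29–30 mm above the reported TCP. In this picture they end at about z 178 mm with the TCP reported at 148.5. I'll allow for that, then regrip the bar.

```bash
sed -i 's/^PIN=.*/OFF=.0292;PIN=.0165+OFF/' h.py
python3 - <<'E'
from h import *
robot.grip(.05)
robot.move_straight(tcpbar(0),down(YAW+np.pi/2),v=.10);say('at')
robot.grip(.0);say('gripped')
if robot.get_state()['width']>.008:
  for th in np.linspace(.05,.20,3):
    robot.move_straight(tcpbar(th),v=.05);say(round(th,3))
snap('w5')
E
```

```text
at t 11.54 F [-0.65 -0.71 -0.11] w 0.0502 tcpJ [ 15.4 -32.1  20.9]
gripped t 12.25 F [ 7.91  2.8  -4.94] w 0.0099 tcpJ [ 16.2 -32.1  20.5]
0.05 t 12.5 F [ 9.93  2.04 -8.88] w 0.0099 tcpJ [ 16.9 -32.   25.2]
0.125 t 12.8 F [ 9.29  1.86 -8.24] w 0.0101 tcpJ [ 18.4 -32.   32.5]
0.2 t 13.1 F [ 7.6   2.29 -9.02] w 0.01 tcpJ [ 20.4 -32.   39.5]
```

View pics/w5.png

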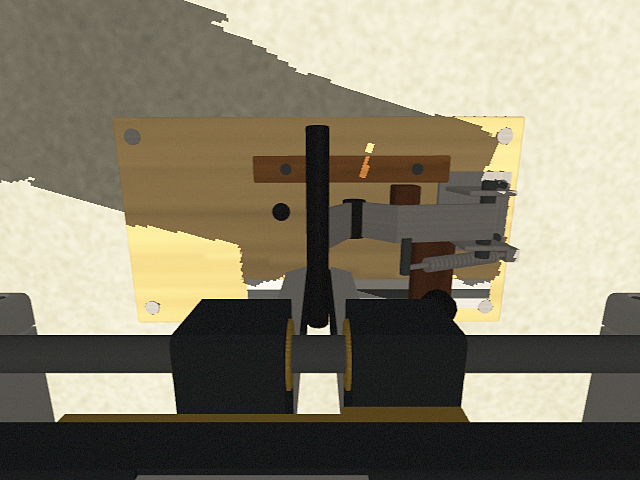

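```bash
python3 - <<'E'
from h import *
for th in np.r_[np.linspace(.28,.68,6),.71,.735,.748]:
    robot.move_straight(tcpbar(th),v=.06);say(round(th,3))
snap('w6')
E
```

```text
0.28 t 13.43 F [ 7.07  1.2  -6.94] w 0.0102 tcpJ [ 23.1 -32.   47.1]
0.36 t 13.72 F [ 3.87  0.57 -6.32] w 0.0103 tcpJ [ 26.2 -32.   54.1]
0.44 t 14.0 F [ 0.01  1.   -3.24] w 0.0104 tcpJ [ 30.5 -32.   61.9]
0.52 t 14.28 F [-5.94 -1.86  1.78] w 0.0098 tcpJ [ 35.1 -32.   68.9]
0.6 t 14.57 F [-8.73 -2.28  6.97] w 0.0099 tcpJ [ 40.2 -32.   75.5]
0.68 t 14.85 F [-10.62  -3.3   13.09] w 0.01 tcpJ [ 46.  -32.1  81.9]
0.71 t 15.1 F [-10.5   -2.31  12.25] w 0.0101 tcpJ [ 48.3 -32.1  83.9]
0.735 t 15.35 F [-8.25 -2.99 12.27] w 0.0094 tcpJ [ 50.4 -32.1  85.6]
0.748 t 15.6 F [-7.88 -1.23 11.42] w 0.01 tcpJ [ 51.7 -32.2  86.5]
```

View pics/w6.png

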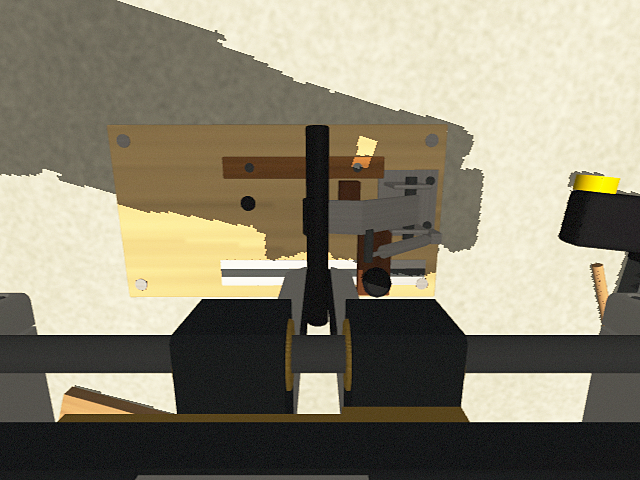

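```bash
python3 - <<'E'
from h import *
robot.grip(.05);say('rel')
s=robot.get_state()['tcp_pos'];robot.move_straight(s+[0,0,.05],v=.15)
snap('w7');say()
SY=-.036
G=np.array([.5105,-.1518,0])-.048*np.array([np.cos(SY),np.sin(SY),0])
robot.move_to(G+[0,0,.07],down(SY));robot.grip(.06);say('hover')
snap('w8')
E
```

```text
rel t 16.43 F [-0.28 -0.24 -0.93] w 0.0503 tcpJ [ 51.2 -32.   84.6]
t 16.96 F [-1.12  0.8  -0.57] w 0.0497 tcpJ [ 50.7 -31.9 133.3]
hover t 18.65 F [ 1.32 -0.09  1.29] w 0.0598 tcpJ [-162.7 -207.2   70. ]
```

View pics/w7.png

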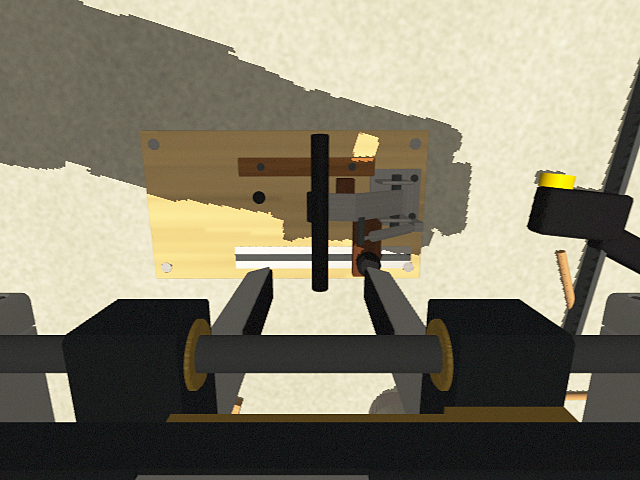

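View pics/w8.png

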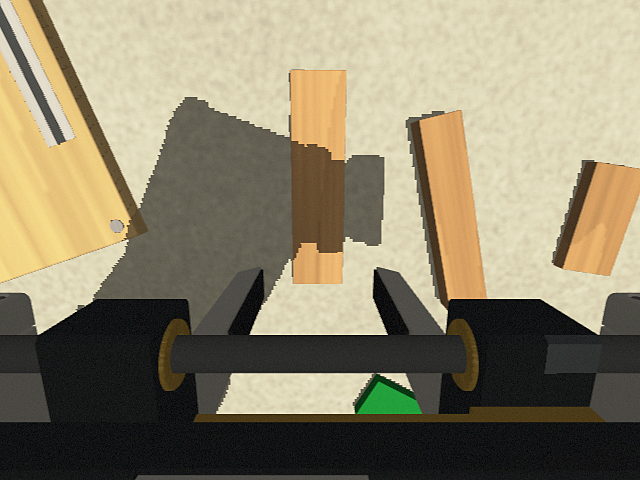

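```bash
python3 - <<'E'
from h import *
s=robot.get_state()['tcp_pos']
P=s.copy();P[2]=.010-OFF;robot.move_straight(P,v=.12);say('10')
z=.010
while z>.0021:
    z-=.002;P[2]=z-OFF;robot.move_straight(P,v=.03);F=f();print(round(z,4),F.round(1))
    if F[2]>4: z+=.002;P[2]=z-OFF;robot.move_straight(P,v=.03);break
robot.grip(0.03);say('grip')
snap('w9')
E
```

```text
10 t 19.59 F [-0.05  0.03 -0.34] w 0.0595 tcpJ [-162.5 -207.5  -18.6]
0.008 [-0.3  0.1 -0.5]
0.006 [-0.3 -0.1 -0.4]
0.004 [ 0.  -0.5  0.4]
0.002 [-2.9  1.5  9.2]
grip t 21.29 F [ 0.61 -0.4  -0.91] w 0.0396 tcpJ [-162.9 -207.2  -25.3]
```

View pics/w9.png

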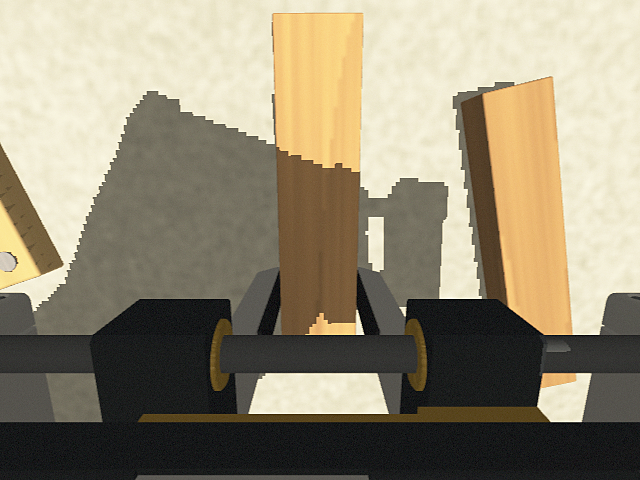

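```bash
python3 - <<'E'
from h import *
s=robot.get_state()['tcp_pos']
robot.move_straight(s+[0,0,.075],v=.15);say('up')
robot.move_to(J(-.123,-.003,.055),down(YAW));say('over')
robot.move_straight(J(-.123,-.003,-.005),v=.1);say('low')
z=-.005
while z>-.011:
    z-=.001;robot.move_straight(J(-.123,-.003,z),v=.02);F=f();print(round(z,4),F.round(1))
    if F[2]>2.5: break
say();snap('w10')
E
```

```text
up t 21.99 F [ 0.37  0.28 -0.2 ] w 0.0398 tcpJ [-163.2 -206.9   49.1]
over t 22.83 F [-0.3   0.76 -0.09] w 0.04 tcpJ [-123.1   -3.7   54.6]
low t 23.58 F [0.76 0.68 0.46] w 0.0396 tcpJ [-122.7   -3.3   -4.6]
-0.006 [-0.1  0.8 -1.1]
-0.007 [ 0.5 -0.4 -0.4]
-0.008 [-3.6  0.5  8.1]
t 24.33 F [-3.57  0.47  8.11] w 0.0398 tcpJ [-122.9   -3.    -7.6]
```

View pics/w10.png

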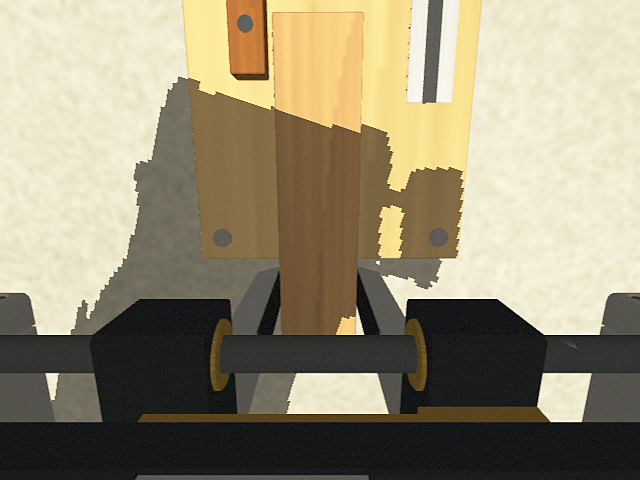

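```bash
python3 - <<'E'
from h import *
Z=-.0063
robot.move_straight(J(-.123,-.003,-.0073),v=.03)
robot.grip(.048);robot.move_straight(J(-.123,-.003,Z),v=.03);robot.grip(.03);say('regrip')
i=imaging.camera_info('wrist');W=None
snap('w11')
p=cv2.imread('pics/w11.png')
print('front',toJ(onz(i,318,12,.030)))
x=-.123
robot.move_straight(J(-.075,-.003,Z),v=.08);say('slid')
snap('w12')
E
```

```text
regrip t 25.56 F [ 0.54  0.38 -0.3 ] w 0.0396 tcpJ [-123.    -3.    -6.3]
front [ 0.00570151 -0.00303881  0.03      ]
slid t 26.36 F [ 0.71 -0.73  1.86] w 0.0396 tcpJ [-75.1  -3.   -6.3]
```

View pics/w11.png

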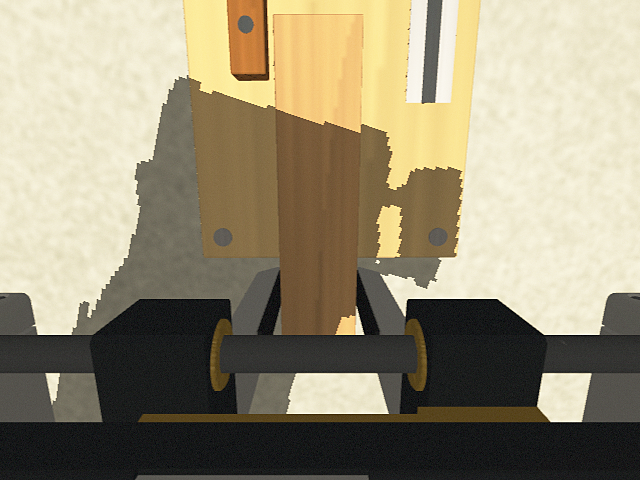

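View pics/w12.png

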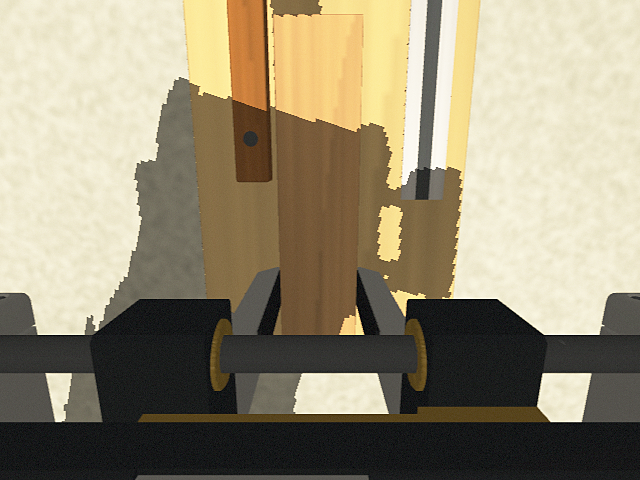

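```bash
cat >> h.py <<'E'
def fj():
    F=f();c,s=np.cos(YAW),np.sin(YAW);return np.array([c*F[0]+s*F[1],-s*F[0]+c*F[1],F[2]])
E
python3 - <<'E'
from h import *
Z=-.0063
x=-.067;y=-.003
robot.move_straight(J(x,y,Z),v=.06);print('free',fj().round(2))
for k in range(8):
    y+=.0007;robot.move_straight(J(x,y,Z),v=.015);F=fj();print('y',round(y*1e3,1),F.round(1))
    if F[1]<-4: break
for k in range(14):
    x+=.0007;robot.move_straight(J(x,y,Z),v=.015);F=fj();print('x',round(x*1e3,1),F.round(1))
    if F[0]<-5: break
say();snap('w13')
E
```

```text
free [ 0.39 -0.33  1.8 ]
y -2.3 [-0.7  0.5  2.3]
y -1.6 [-1.2 -0.3  3.4]
y -0.9 [-0.7  0.4  3.4]
y -0.2 [-0.1  0.1  2.3]
y 0.5 [-0.1 -0.4  2.5]
y 1.2 [-0.8 -4.8  2.4]
x -66.3 [-5.3 -5.3  5.5]
t 28.44 F [-3.58 -6.54  5.48] w 0.0393 tcpJ [-66.9   1.   -6.3]
```

View pics/w13.png

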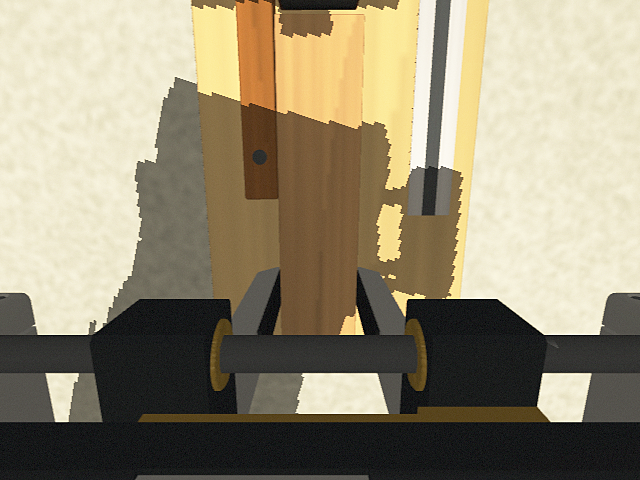

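```bash
python3 - <<'E'
from h import *
Z=-.0060
x=-.0663;y=.0004
robot.move_straight(J(x,y,Z),v=.03);print('backed',fj().round(2))
for k in range(14):
    x+=.0007;robot.move_straight(J(x,y,Z),v=.015);F=fj();print('x',round(x*1e3,1),F.round(1))
    if F[0]<-5: break
say();snap('w14')
i=imaging.camera_info('wrist');print('front',toJ(onz(i,320,12,.03)))
E
```

```text
backed [ 0.06 -0.11 -0.28]
x -65.6 [-0.3  0.3 -0.9]
x -64.9 [ 0.2  0.5 -0.4]
x -64.2 [-1.4  1.3 -0.2]
x -63.5 [ 0.  -0.1 -0.3]
x -62.8 [0.2 0.7 0. ]
x -62.1 [0.1 0.7 0.2]
x -61.4 [-0.8 -0.5  0. ]
x -60.7 [-5.1  0.7  1.1]
t 30.74 F [-5.13 -0.75  1.1 ] w 0.0397 tcpJ [-61.4   0.5  -6.3]
front [ 0.06724246 -0.00045569  0.03      ]
```

View pics/w14.png

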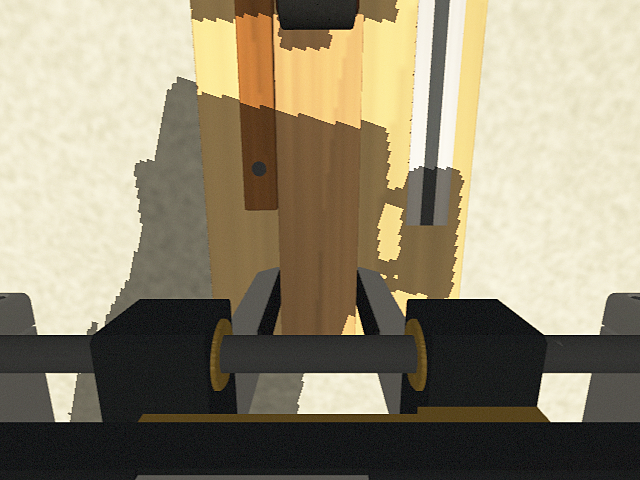

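```bash
python3 - <<'E'
from h import *
Z=-.0060
x=-.0607;y=.0004
for k in range(5):
    y+=.0005;robot.move_straight(J(x,y,Z),v=.015);F=fj();print('y',round(y*1e3,1),F.round(1))
    if F[1]<-5: break
for k in range(4):
    F=fj()
    if F[0]<-5: break
    x+=.0005;robot.move_straight(J(x,y,Z),v=.015);print('x',round(x*1e3,1),fj().round(1))
say()
robot.grip(.055);say('released')
robot.move_straight(J(x,0,.08),v=.15)
robot.move_straight(J(-.10,-.02,.12),v=.2)
snap('w15');say()
E
```

```text
y 0.9 [-6.1 -1.6  0.7]
y 1.4 [-5.7 -5.4  1.1]
t 31.29 F [-3.94 -6.82  1.11] w 0.0394 tcpJ [-61.4   0.9  -6.3]
released t 31.76 F [-0.33  0.24  0.83] w 0.0551 tcpJ [-60.6   1.4  -5.9]
t 32.98 F [-0.36 -1.02 -0.03] w 0.0554 tcpJ [-99.9 -19.7 118.9]
```

View pics/w15.png

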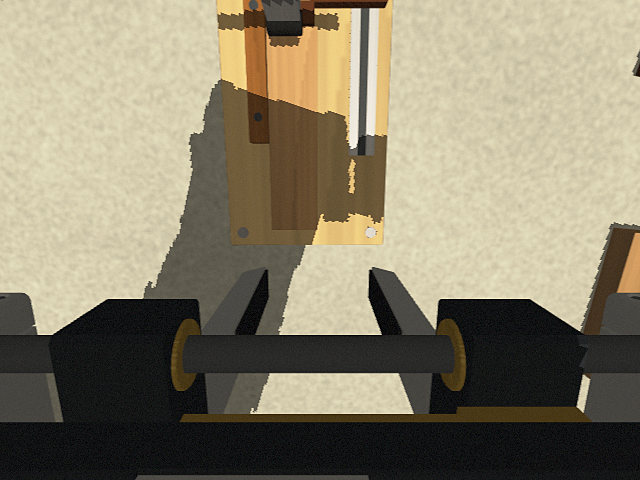

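```bash
python3 - <<'E'
from h import *
robot.move_to(J(-.02,-.04,.13),down(YAW+np.pi/2));snap('w16');say()
E
python3 -c "
import cv2;p=cv2.imread('pics/w16.png');cv2.imwrite('pics/c8.png',cv2.resize(p[110:270,150:440],None,fx=2.75,fy=2.75,interpolation=cv2.INTER_CUBIC))"
```

```text
t 34.43 F [-0.29  1.01  0.49] w 0.0551 tcpJ [-20.1 -39.8 129.7]
```

View pics/w16.png

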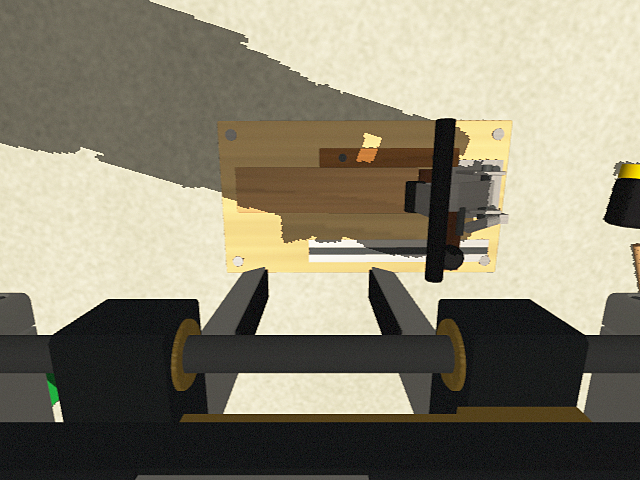

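View pics/c8.png

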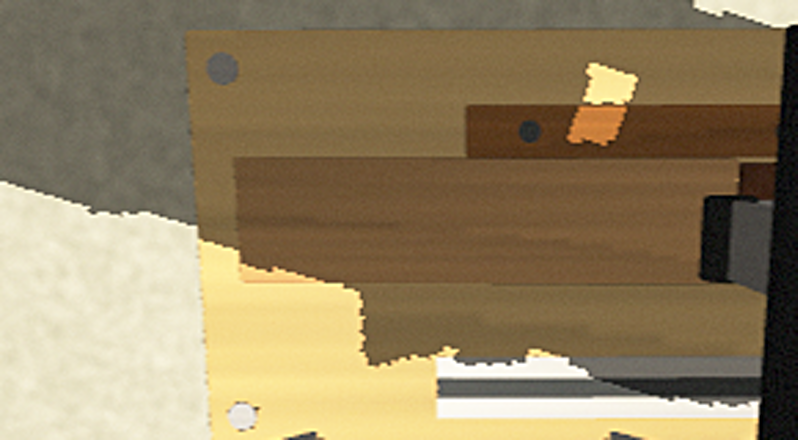

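```bash
python3 - <<'E'
from h import *
robot.move_to(tcpbar(.75,.06),down(YAW+np.pi/2))
robot.move_straight(tcpbar(.75),v=.1);say('at')
robot.grip(0);say('grip')
if robot.get_state()['width']>.008:
  for th in np.r_[np.linspace(.72,.16,11),.13]:
    robot.move_straight(tcpbar(th),v=.05);print(round(th,3),fj().round(1))
say();snap('w17')
E
```

```text
at t 35.58 F [0.09 0.06 0.85] w 0.0544 tcpJ [ 51.6 -32.1  85.4]
grip t 36.34 F [ 5.94  1.48 -2.04] w 0.0102 tcpJ [ 51.9 -32.   84.9]
0.72 [ 7.  -0.7 -1.8]
0.664 [ 4.6  0.4 -0.2]
0.608 [ 5.5  0.5 -1.8]
0.552 [ 3.9  0.7 -1.4]
0.496 [ 3.5  1.3 -1.4]
0.44 [ 4.6  0.4 -1.6]
0.384 [ 4.2  1.4 -2.2]
0.328 [ 4.6  0.9 -3.8]
0.272 [ 6.7  0.4 -5.4]
0.216 [ 6.3  0.4 -5.9]
0.16 [ 8.9  1.4 -5.9]
0.13 [ 9.8  0.  -7.7]
t 39.51 F [ 9.41  2.84 -7.7 ] w 0.0101 tcpJ [ 17.5 -32.   31.9]
```

View pics/w17.png

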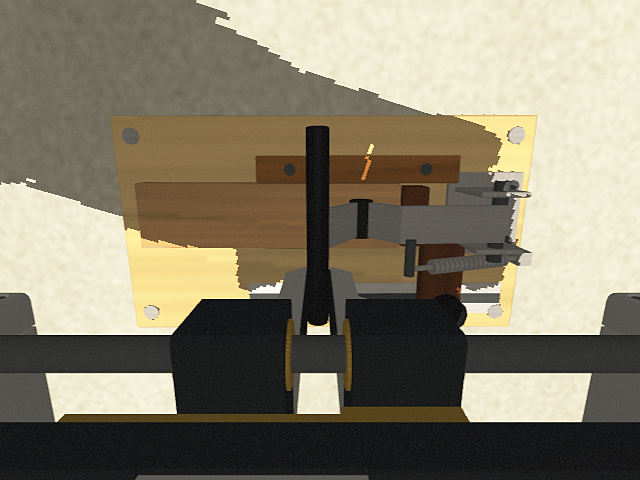

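```bash
python3 - <<'E'
from h import *
th=.13;base=None
while th>.045:
    th-=.008 if th>.09 else .005
    robot.move_straight(tcpbar(th),v=.02);F=fj();print(round(th,3),F.round(1),(toJ(robot.get_state()['tcp_pos'])*1000).round(1))
    if F[2]>0: break
say();snap('w18')
E
```

```text
0.122 [ 9.1  1.3 -7.6] [ 17.3 -32.   31.3]
0.114 [ 9.2 -0.4 -5.9] [ 17.3 -32.   30.7]
0.106 [ 7.4  1.5 -0.4] [ 17.3 -32.   30.5]
0.098 [4.2 1.6 7. ] [ 17.3 -32.   30.4]
t 40.56 F [3.59 2.71 6.96] w 0.0104 tcpJ [ 17.3 -32.   30.4]
```

```bash
python3 - <<'E'
from h import *
for n in ('w18','w17','w5','w3'):
    z=np.load(f'pics/{n}.npz');i={k:z[k] for k in z.files if k!='d'};J_=toJ(cloud(i,z['d']));p=cv2.imread(f'pics/{n}.png').max(-1)
    m=(abs(J_[...,0]-.017)<.02)&(J_[...,1]>-.02)&(J_[...,1]<.046)&(J_[...,2]>.06)&(J_[...,2]<.12)&(p<45);m[270:]=0
    print(n,'bar x',np.nanmedian(J_[m][:,0]),'bar top z',np.nanpercentile(J_[m][:,2],[50,85]))
    m=(abs(J_[...,0]+.03)<.03)&(abs(J_[...,1])<.012);m[270:]=0
    A=J_[m];print('  slat z',np.nanmedian(A[:,2]), 'tail/front',[np.nanmedian(A[(A[:,0]<-.05)][:,2]),np.nanmedian(A[A[:,0]>-.01][:,2])])
E
python3 -c "
import cv2;p=cv2.imread('pics/w18.png');cv2.imwrite('pics/c9.png',cv2.resize(p[110:330,110:540],None,fx=1.8,fy=1.8,interpolation=cv2.INTER_CUBIC))"
```

```text
w18 bar x 0.016196672449035845 bar top z [0.07783496 0.07880267]
  slat z 0.030566815110452228 tail/front [np.float64(0.03054457425774519), np.float64(0.030582487973118175)]
w17 bar x 0.016499843858386005 bar top z [0.07930801 0.08029892]
  slat z 0.03056526355200806 tail/front [np.float64(0.030534217587022947), np.float64(0.030604084537534743)]
w5 bar x 0.019378235964743563 bar top z [0.08957321 0.09054722]
  slat z 0.01862090638282647 tail/front [np.float64(0.01854776762941787), np.float64(0.018830138683427755)]
w3 bar x 0.015265616119861943 bar top z [0.07112703 0.07214583]
  slat z 0.018564876819610665 tail/front [np.float64(0.018643064765795248), np.float64(0.01882132287668631)]
```

View pics/c9.png

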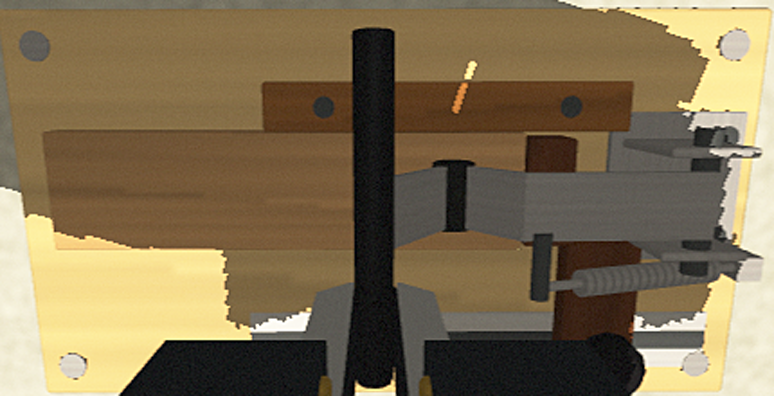

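```bash
python3 - <<'E'
from h import *
robot.move_straight(tcpbar(.103),v=.02);print(fj().round(1))
robot.grip(.05);say('rel')
s=robot.get_state()['tcp_pos'];robot.move_straight(s+[0,0,.10],v=.12)
snap('w19');say()
s=robot.get_state()['tcp_pos'];robot.move_to(J(-.12,-.02,.17),down(YAW+np.pi/2))
snap('w20');snap('t2','top');say()
z=np.load('pics/w19.npz');i={k:z[k] for k in z.files if k!='d'};J_=toJ(cloud(i,z['d']));p=cv2.imread('pics/w19.png').max(-1)
m=(abs(J_[...,0]-.017)<.02)&(J_[...,1]>-.02)&(J_[...,1]<.046)&(J_[...,2]>.06)&(J_[...,2]<.12)&(p<45);m[270:]=0
print('bar',np.nanmedian(J_[m],0))
E
python3 - <<'E'
import cv2
p=cv2.imread('pics/w19.png');cv2.imwrite('pics/c10.png',cv2.resize(p[100:280,170:480],None,fx=2.5,fy=2.5,interpolation=cv2.INTER_CUBIC))
a=cv2.imread('pics/top0.png').astype(int);b=cv2.imread('pics/t2.png')
import numpy as np
cv2.imwrite('pics/t2v.png',b)
E
```

```text
[6.  1.6 2. ]
rel t 41.63 F [-0.18 -0.31  0.07] w 0.0499 tcpJ [ 17.  -32.   30.5]
t 42.67 F [ 0.04 -0.03  0.28] w 0.0501 tcpJ [ 16.5 -31.9 129.6]
t 43.39 F [ 0.27 -0.56 -0.25] w 0.05 tcpJ [-119.3  -20.1  169.5]
bar [0.01600276 0.01410321 0.07791649]
```

View pics/c10.png

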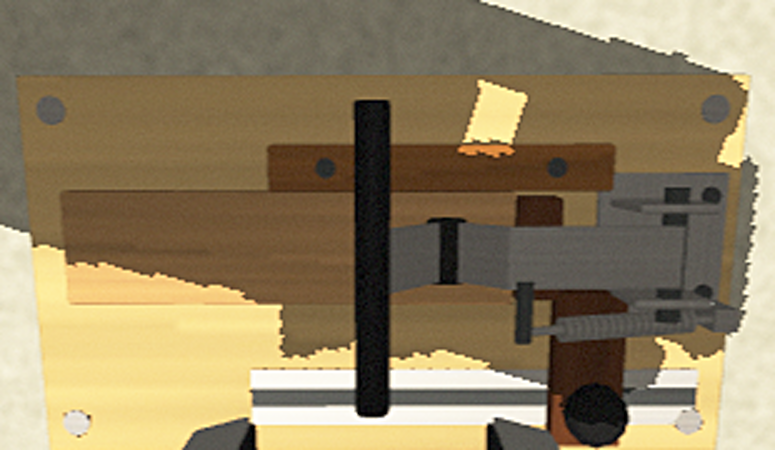

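View pics/w20.png

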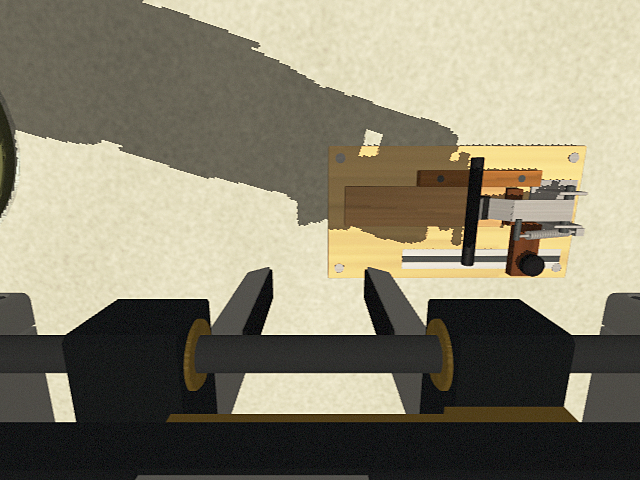

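View pics/t2v.png

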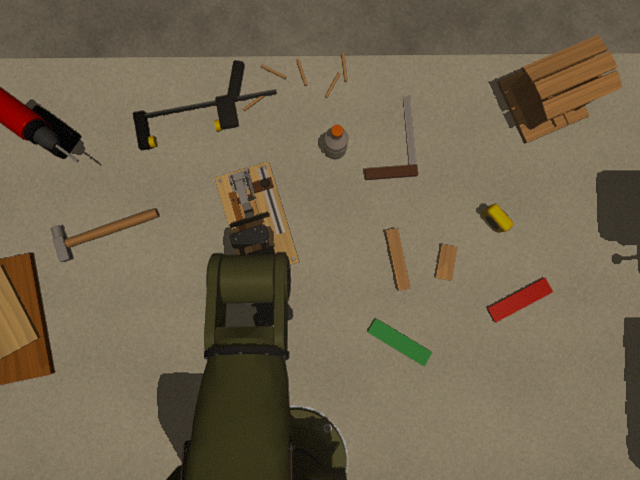

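```bash
python3 - <<'E'
from h import *
z=np.load('pics/w19.npz');i={k:z[k] for k in z.files if k!='d'}
for l,u,v,h in [('tail +y',62,192,.03),('tail -y',68,303,.03),('front +y',514,192,.03),('stop face',516,205,.034),('fence start',268,190,.032),('fence end',614,190,.032)]:
    print(l,(toJ(onz(i,170+u/2.5,100+v/2.5,h))*1000).round(1))
E
```

```text
tail +y [-91.9  20.3  30. ]
tail -y [-93.  -19.1  30. ]
front +y [66.3 20.2 30. ]
stop face [66.5 15.9 34. ]
fence start [-19.5  21.   32. ]
fence end [100.7  21.   32. ]
```

```bash
python3 - <<'E'
import cv2
p=cv2.imread('pics/w19.png');cv2.imwrite('pics/c11.png',cv2.resize(p[165:195,270:390],None,fx=6.6,fy=10,interpolation=cv2.INTER_NEAREST))
E
```

```text
(no output)
```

View pics/c11.png

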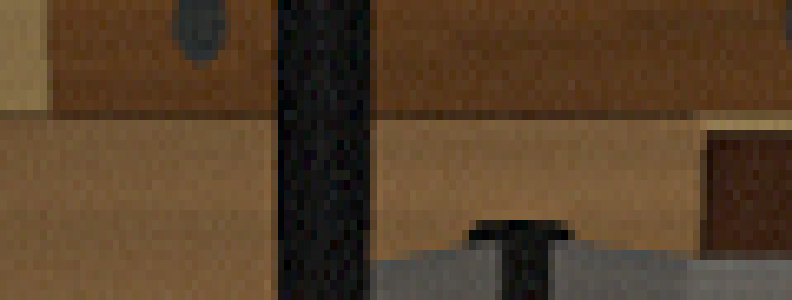

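```bash
python3 - <<'E'
from h import *
say();print(close_job())
E
```

```text
t 43.39 F [ 0.27 -0.56 -0.25] w 0.05 tcpJ [-119.3  -20.1  169.5]
the job is handed in; nothing more can be done
None
```

The slat is loaded in the jig with the clip resting on it, and the job is handed in at 43.4 s of the 72 s allowed. I lifted the clip until it stayed up by itself, slid the 160 mm slat in flat, then brought the clip down by its bar and let go once it rested.

**Last checks:**
- **Clip:** it rests on the slat, with the bar about 6.8 mm above its shut height, which is about 0.07 rad. The wrist read about 7 N upward when the clip landed, and I eased that to about 2 N before letting go.
- **Slat:** it lies flat, with its top at about 30.5 mm along its length. I pushed it into place with about 5–7 N, well under the stop's 20 N. In the last close view it meets the fence and the stop with only a one-pixel line between.
- **Stop:** the face measured 66.5 mm, against 66–67.5 mm before, so it has not visibly moved.
- **Bench:** the pieces visible in the last top view look to be where they were. I compared this by eye only.

**What went wrong or disagreed:**
- **First grasp:** it closed on nothing, because the real fingertips sit higher than the reported TCP. The cameras put the difference at about 29 mm and touching the bench put it at about 27 mm. I corrected for it and regripped; nothing was disturbed.
- **Fence gap:** edge readings put the slat up to 0.7 mm short of the fence. That is under one pixel, and I took it as touching because the slat had been pressed against the fence.
- **Bar height:** one triangulated reading gave 60 mm, against about 66 mm from the depth image. I used the depth value.

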